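Shake the brass toggle out of the slotted box into the tray

TASK

A short brass toggle bar is shut inside the wooden slot box, which lies upside down on the bench with its slot underneath. Carry the box level and smoothly to low over the open part of the upper tray, shake it there until the toggle lines up with the slot and drops into the tray, then stand the box back on the bench, still slot side down. Finish by pushing the tray fully shut with the toggle in it, and leave everything else on the bench where it is.

Things in the scene. Friction and masses are not known exactly. Their poses are not given: they have to be found in the camera images.
- box_center (a point): Centre (half-way up, 31 mm above the underside) of the loose wooden slot box, 74 x 40 x 62 mm (its x, y, z), about 0.2 kg, lying upside down: the slotted face is underneath and a clear pane on top shows the inside. z up. Walls 3 mm, slotted floor 4 mm thick, inner floor 68 (x) x 34 (y) mm. One slot 42 mm (along x) x 12.5 mm (y) goes through the middle of the floor. Can be gripped across its 40 mm (y).
- toggle: Brass bar in the box: 9 mm round rod with round ends, 36 mm long, about 18 g. Origin at its centre, x along it. At first it lies on the box floor 54 to 65 degrees off the slot's line, bridging it: lift and carry smoothly. It drops only when over the slot and nearly in line; jolts across the slot (box's y) turn it along the long wall, and rocking the box 25 degrees about its x rolls it to the slot.
- cab_drawer0 (a joint): Opening of the upper tray in m: 0 = fully shut, grows as the tray comes out, 0.10 to 0.14 at the start, 0.15 at most. Slides with about 1 N friction, no latch, no spring.
- tray_floor (a point): On the upper tray, moves with it: the middle of the tray's underside; 84 mm above the bench. x points into the cabinet (the shutting direction), y to its left seen along x, z up. Tray floor 6 mm thick; inside 175 (x) x 198 (y) mm, rim 54 mm above this point. Front panel: 234 mm wide, outer face at x = -108 mm, top 64 mm above this point. A bar handle 120 mm long along y, 11 mm thick, stands off the front panel at x = -143 mm, 38 mm above this point.
- cab_lip (a point): On the fixed grey two-drawer stack (220 x 240 x 160 mm; front panels included): middle of the front upper edge of its body, 160 mm above the bench; axes as tray_floor's. The open part of the tray lies in front of this edge and its inside measures the joint value less 6 mm along x. The stack's top is level, with clips up to 5 mm high.
- dish: Small glass dish, 80 mm wide, 28 mm high, loose bystander; origin under its centre. Swaps sides with the box.
- awl: Wooden-handled awl lying on the bench, 132 mm long, bystander; origin under its middle, x along it.
- funnel: Silicone funnel standing on its wide mouth, 84 mm wide, 85 mm high, bystander; origin under its centre.
- tweezers: Steel tweezers lying on the bench, 125 mm long, bystander; origin under their middle, x along them.
- spool: Wooden thread spool, 40 mm wide, 50 mm high, bystander; origin under its centre.
- pot: Terracotta pot, 90 mm wide, 80 mm high, bystander; origin under its centre.
- tin: Steel tin, 60 mm wide, 75 mm high, bystander; origin under its centre.

How it is judged:
By the outcome, as a careful person would: the job done as asked, in the order asked, and still so for the second after the job is handed in, with the robot touching nothing.
It also fails if it takes over 64 s, if anything falls off the work surface, if the arm or the gripper's body presses on something with over 40 N, if the wrist force passes 120 N, or if a joint passes its speed limit or range.

ROBOT

A 6-joint arm with a two-finger parallel gripper is mounted at the origin on the work surface. World frame = base frame: x ahead of the robot, y to its left, z up, the work surface at z = 0. Lengths are in mm, angles in rad, forces in N, time in s.
With the tool pointing down it reaches from about 350 to 975 mm from the base axis. Payload 7.1 kg.
Tool frame: the origin (TCP) lies at the very end of the fingers, on their centre line; the grasp point (between the pads) lies 19 mm behind it; x points along the fingers, y is the direction in which the jaws open and shut, and the axes are right-handed (so a half turn about x gives the same grasp; the last joint's range is limited). The gripper opens to 88 mm and grips with 3 to 60 N. Pads are 20 mm wide; open, the fingers measure 115 mm over their backs; the gripper's body (75 mm by 178 mm) begins 61 mm behind the grasp point.
Start: joints at [-1.185, 0.423, 1.63, -0, 1.089, -0.019], TCP at [246.162, -574.464, 222.675] pointing down, gripper open.
Joint ranges: [-3, 3], [-0.9, 2.11], [0.09, 2.58], [-1.31, 4.45], [0.11, 2.69], [-2.54, 2.54]. Speed limits (rad/s): [2.39, 2.39, 3.01, 3.14, 3.14, 3.14].

INTERFACE

Orientations are given as a rotation vector (axis times angle).
In Python, from workcell import ctrl gives the robot as it stands. The module is installed in compiled form; this text tells all that it offers.
- The arm moves only by the tool carry_out, never from a script. Its argument "commands" is a list of rows, each a list of 6 numbers: the shift along the tool's x, y, z in m, then the turn, a rotation vector about the tool's x, y, z in degrees. In form: [[tx, ty, tz, rx, ry, rz], ...]. A call has 1 to 8 rows; each row shifts and turns the pose as measured when the row begins, along the tool's axes as they then stand; what a row does not reach is not made up. A row lasts 1/8 s, in which the tool goes at most 62.5 mm and 10.7 degrees, less where a joint would pass 70% of its speed; a pose out of reach is approached as far as the arm can. A call with a gripper value outside its range is refused whole. "grip" is the closure, from 0 (fully open) to 1 (shut), set as the call begins (left out, the last holds). The fingers move at their own pace and stop on an object; the grip force is fixed at half the most. Time passes only in rows, so rows that do not move let the fingers close. It gives the time, the measured TCP pose, the force and the opening at its end, in the units of the state.
- ctrl.get_obs(): the state, without advancing time (a new reading comes with each control period).
- ctrl.get_image(name): name is "side" or "top"; returns a dict with "pixels" (420x560x3 uint8, blue, green, red), "intrinsics" (3x3 intrinsics, pixels), "dist_coeffs" ([k1, k2, p1, p2, k3] as OpenCV has them; the pictures are not rectified), "rvec" (rotation vector, rad) and "tvec" (3), from world to camera coordinates, as OpenCV has them. Camera axes: x right, y down, z forward; pixel columns grow to the right and rows downward; lengths in mm; the calibration is good to about 2 mm. A picture is of the moment at which its call begins. There is no depth.
- ctrl.close_job(): hands the job in, once; it reports no verdict.
The state is a dict: "t": time; "qpos": joint angles; "qvel": joint speeds; "joint_torque": joint torques, N m; "ee_pos": TCP position; "orientation": TCP orientation; "ft_force": force on the tool from outside, world axes, zero at the start; "moment": the same for the moment, N m; "width": finger opening in mm.
Only numpy, scipy, OpenCV 4.12 (cv2) and the standard library are available. Lean on these libraries where they do the work, as an engineer would, in place of code of your own. Each camera call takes 0.05 s, during which the arm holds its last target. There are 200 camera calls.

## Working session

There is one attempt and no reset: what is moved stays moved. The work goes in short steps, Python scripts to look and compute and a tool call to move; the robot and the scene stay as the last step left them, time stands still between calls to the robot, and variables do not carry over. Pictures are saved under pics/ and viewed, about 8 in all and at most 12, crops included, and the job is handed in when it is done.

Besides the shell and the picture viewer there is one more tool, called after "Request:" by a JSON object that holds its "name" and its "arguments". carry_out: Moves the arm, as the interface text tells. Its arguments: {"type":"object","properties":{"commands":{"type":"array"},"grip":{"type":"number"}},"required":["commands"]}

```bash
mkdir -p pics; cat > h.py <<'E'
import numpy as np,cv2
from workcell import ctrl
def grab(n,save=None):
    im=ctrl.get_image(n)
    if save: cv2.imwrite('pics/'+save,im['pixels'])
    return im
def ray(im,uv,z):
    K=np.array(im['intrinsics'],float);d=np.array(im['dist_coeffs'],float)
    R=cv2.Rodrigues(np.array(im['rvec'],float))[0];t=np.array(im['tvec'],float).ravel()
    p=cv2.undistortPoints(np.array(uv,float).reshape(-1,1,2),K,d).reshape(-1,2)
    D=np.c_[p,np.ones(len(p))]@R; C=-R.T@t
    return C+D*((z-C[2])/D[:,2])[:,None]
def proj(im,P):
    return cv2.projectPoints(np.array(P,float).reshape(-1,3),np.array(im['rvec'],float),np.array(im['tvec'],float),np.array(im['intrinsics'],float),np.array(im['dist_coeffs'],float))[0].reshape(-1,2)
E
python3 - <<'E'
from h import *
a=grab('top','t0.png');b=grab('side','s0.png')
for i in(a,b):
    R=cv2.Rodrigues(np.array(i['rvec']))[0];print(-R.T@np.array(i['tvec']).ravel(),R[2],i['intrinsics'][0][0])
o=ctrl.get_obs();print(o)
E
```

```text
[ 377.13676317   -2.22852443 1212.41209178] [ 0.14839251 -0.00662861 -0.98890633] 425.6351904013675
[-110.68261059  852.02017528  825.70068911] [ 0.51126262 -0.6685077  -0.54009998] 463.8218509751639
{'t': 0.1, 'qpos': array([-1.18498454e+00,  4.23741754e-01,  1.63059107e+00, -1.70682220e-06,
        1.08861564e+00, -1.90168654e-02]), 'qvel': array([ 0.00165729, -0.00184582, -0.00267858,  0.00041924, -0.00127238,
       -0.00057599]), 'joint_torque': array([-1.02327267e-03, -5.45615530e+01, -2.74327058e+01,  6.44272962e-02,
        1.88035617e-02, -1.10223553e-05]), 'ee_pos': array([ 245.99021466, -574.01597402,  222.00243315]), 'orientation': array([ 1.99906207,  0.41167016, -1.99956976]), 'ft_force': array([ 0.30337925, -0.06344102,  1.39964511]), 'moment': array([-0.06299914, -0.02087286,  0.02615331]), 'width': 88.02592554468377}
```

View pics/t0.png

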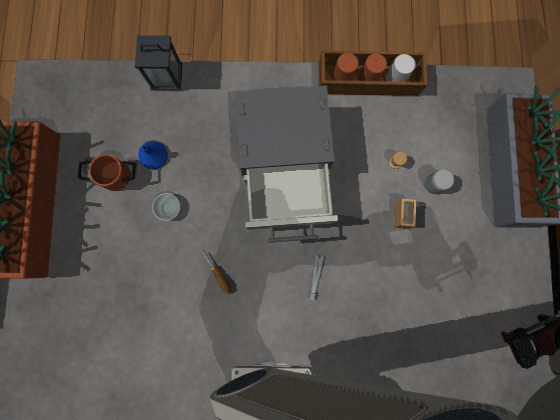

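View pics/s0.png

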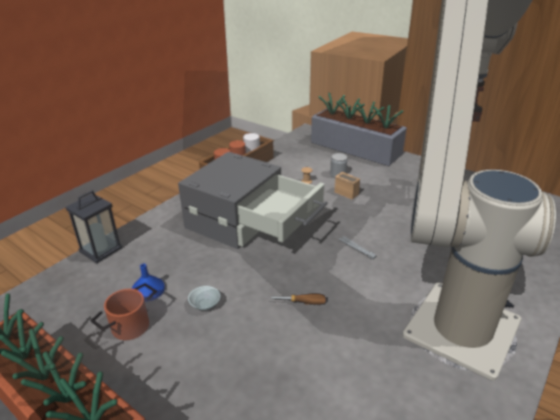

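The top view shows the box at about (406,213), the spool at (399,160), the tin at (443,182), the tray interior around (290,192) and the handle at about (292,236). The side view shows the same layout. Next I'll crop in for the corners.

```bash
python3 - <<'E'
from h import *
im=cv2.imread('pics/t0.png')
a=cv2.resize(im[190:240,380:430],(500,500),interpolation=cv2.INTER_CUBIC)
b=cv2.resize(im[150:250,230:350],(600,500),interpolation=cv2.INTER_CUBIC)
b=cv2.resize(b,(300,250)); 
c=np.zeros((500,800,3),np.uint8);c[:,:500]=a;c[:250,500:]=b
s=cv2.imread('pics/s0.png')[165:205,325:370];c[250:,500:781]=cv2.resize(s,(281,250),interpolation=cv2.INTER_CUBIC)
cv2.imwrite('pics/c0.png',c)
E
```

```text
(no output)
```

View pics/c0.png

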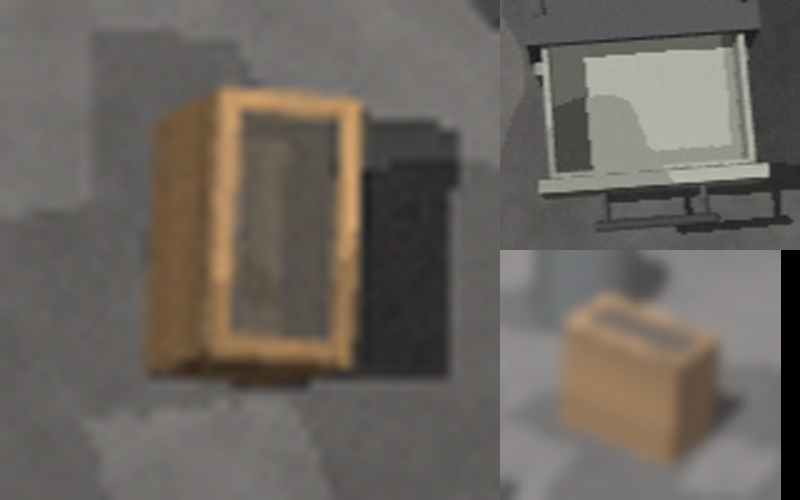

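```bash
python3 - <<'E'
from h import *
a=grab('top')
f=lambda L:[((x+.5)/10-.5+380,(y+.5)/10-.5+190) for x,y in L]
g=lambda L:[((x-500+.5)/2.5-.5+230,(y+.5)/2.5-.5+150) for x,y in L]
P=ray(a,f([(218,88),(365,100),(352,368),(208,358)]),62)
print(P.round(1),P.mean(0).round(1),[np.linalg.norm(P[i]-P[(i+1)%4]).round(1) for i in range(4)])
v=(P[0]-P[3]+P[1]-P[2]);print('box yaw',np.degrees(np.arctan2(v[1],v[0])))
for n,L,z in[('lip',[(527,41),(760,23)],160),('panel back',[(538,182),(770,164)],148),('panel front',[(538,193),(770,177)],148),('handle',[(598,225),(719,217)],122)]:
    Q=ray(a,g(L),z);d=Q[0]-Q[1];print(n,Q.round(1).tolist(),Q.mean(0).round(1),np.linalg.norm(d).round(1),'yaw',np.degrees(np.arctan2(d[1],d[0]))-90)
# two-view box check: predicted side px
b=grab('side');print(proj(b,P).round(1)); print(ray(b,[((610-500)/281*45+325,(292-250)/250*40+165),((718-500)/281*45+325,(335-250)/250*40+165)],62))
gr=(cv2.imread('pics/t0.png'))
print('tin/spool/tweez',ray(a,[(443,180)],75),ray(a,[(400,158)],50))
from scipy.spatial.transform import Rotation as Ro
print(Ro.from_rotvec(ctrl.get_obs()['orientation']).as_matrix().round(3))
E
```

```text
[[ 568.4 -352.1   62. ]
 [ 565.6 -392.8   62. ]
 [ 491.5 -386.5   62. ]
 [ 493.7 -346.9   62. ]] [ 529.8 -369.6   62. ] [np.float64(40.8), np.float64(74.4), np.float64(39.6), np.float64(74.8)]
box yaw -4.37922497594924
lip [[629.5, 84.3, 160.0], [651.6, -152.2, 160.0]] [640.6 -33.9 160. ] 237.6 yaw 5.328671887988506
panel back [[487.5, 70.7, 148.0], [508.6, -162.8, 148.0]] [498. -46. 148.] 234.5 yaw 5.175386660587705
panel front [[476.4, 70.5, 148.0], [495.4, -162.7, 148.0]] [485.9 -46.1 148. ] 233.9 yaw 4.668550619959149
handle [[446.7, 10.1, 122.0], [456.4, -113.8, 122.0]] [451.6 -51.8 122. ] 124.3 yaw 4.465246276886745
[[335.5 176.6]
 [342.4 172.2]
 [360.6 179.2]
 [354.1 183.8]]
[[ 566.64632533 -396.33415101   62.        ]
 [ 495.26066883 -388.97938814   62.        ]]
tin/spool/tweez [[ 618.90272244 -465.33635133   75.        ]] [[ 685.80265766 -355.67652875   50.        ]]
[[-0.     0.394 -0.919]
 [ 0.001 -0.919 -0.394]
 [-1.    -0.001 -0.   ]]
```

```bash
cat >> h.py <<'E'
from scipy.spatial.transform import Rotation as Ro
def down(yaw): # tool x down, tool y = -(y axis of frame at yaw deg)
    c,s=np.cos(np.radians(yaw)),np.sin(np.radians(yaw))
    return np.array([[0,s,-c],[0,-c,-s],[-1,0,0]])
def need(p,yaw):
    o=ctrl.get_obs();R=Ro.from_rotvec(o['orientation']).as_matrix();T=down(yaw)
    print('t',round(o['t'],2),'pos',o['ee_pos'].round(1),'F',o['ft_force'].round(1),'w',round(o['width'],1),'q',o['qpos'].round(2))
    print('shift now-axes mm',(R.T@(np.array(p)-o['ee_pos'])).round(1),'after-turn axes',(T.T@(np.array(p)-o['ee_pos'])).round(1),'turn deg',np.degrees(Ro.from_matrix(R.T@T).as_rotvec()).round(2))
E
echo
```

Request:
{"name": "carry_out", "arguments": {"commands": [[0,0,0,9,0,0],[0,0,0,9.5,0,0],[0,0,0,9.5,0,0],[0,-0.04,-0.047,0,0,0],[0,-0.04,-0.047,0,0,0],[0,-0.04,-0.047,0,0,0],[0,-0.04,-0.047,0,0,0]], "grip": 0}}

```text
t: 1.08
ee_pos: [450.3, -433.5, 221.0]
orientation: [-2.163, 0.117, 2.166]
ft_force: [1.0, -0.6, 0.2]
width: 87.9
```

```bash
python3 -c "
from h import *
need([529.8,-369.6,19],-4.4)"
```

```text
t 1.07 pos [ 450.3 -433.5  221. ] F [ 1.  -0.6  0.2] w 87.9 q [-0.79  0.43  1.63  0.    1.09  0.89]
shift now-axes mm [202.  -71.9 -72.3] after-turn axes [202.  -69.8 -74.3] turn deg [-1.86  0.08  0.09]
```

Request:
{"name": "carry_out", "arguments": {"commands": [[0,0,0,-1.9,0,0],[0.02,-0.035,-0.037,0,0,0],[0.02,-0.034,-0.037,0,0,0],[0.03,0,0,0,0,0],[0.03,0,0,0,0,0],[0,0,0,0,0,0]]}}

```text
t: 1.82
ee_pos: [531.8, -368.4, 118.3]
orientation: [-2.185, 0.075, 2.188]
ft_force: [0.5, -0.0, -0.3]
width: 87.9
```

```bash
python3 -c "
from h import *
need([529.8,-369.6,19],-4.4)
a=grab('side','s1.png')
cv2.imwrite('pics/c1.png',cv2.resize(a['pixels'][90:240,260:460],(800,600),interpolation=cv2.INTER_CUBIC))"
```

```text
t 1.82 pos [ 531.8 -368.4  118.3] F [ 0.5 -0.  -0.3] w 87.9 q [-0.62  0.58  1.64 -0.    0.92  1.02]
shift now-axes mm [99.3  1.3  1.8] after-turn axes [99.3  1.3  1.9] turn deg [ 0.49  0.08 -0.  ]
```

View pics/c1.png

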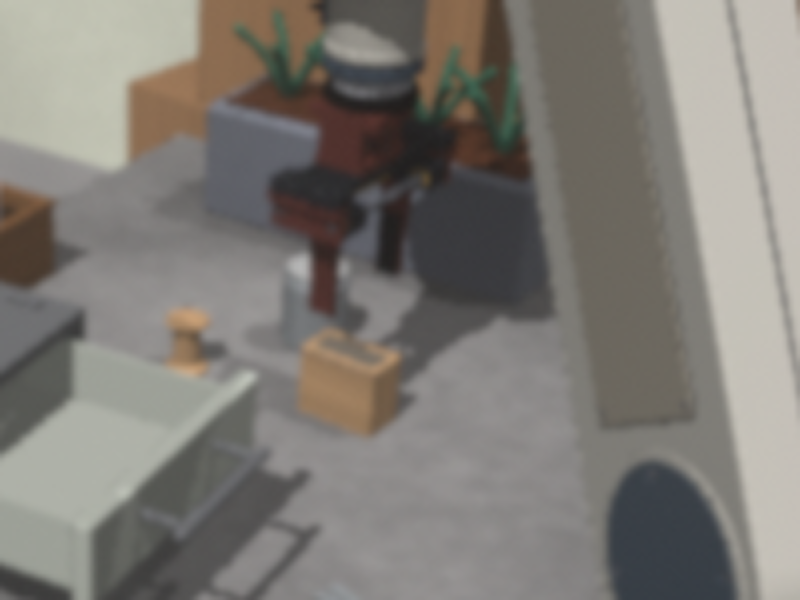

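The fingers, at about (325,280) and (390,250), straddle the box at (350,380). I'll descend and close.

Request:
{"name": "carry_out", "arguments": {"commands": [[0.03,0.0015,0.002,0,0,0],[0.03,0,0,0,0,0],[0.025,0,0,0,0,0],[0.01,0,0,0,0,0],[0,0,0,0,0,0]]}}

```text
t: 2.5
ee_pos: [533.7, -378.0, 31.6]
orientation: [-2.202, 0.089, 2.177]
ft_force: [0.4, 1.0, -0.1]
width: 87.7
```

Request:
{"name": "carry_out", "arguments": {"commands": [[0,0,0,0,0,0],[0,0,0,0,0,0],[0,0,0,0,0,0],[0,0,0,0,0,0]], "grip": 0.4}}

```text
t: 3.0
ee_pos: [535.3, -379.1, 35.3]
orientation: [-2.207, 0.091, 2.173]
ft_force: [1.0, 2.1, 0.8]
width: 53.6
```

Request:
{"name": "carry_out", "arguments": {"commands": [[0,0,0,0,0,0],[0,0,0,0,0,0],[0,0,0,0,0,0],[0,0,0,0,0,0]], "grip": 0.8}}

```text
t: 3.5
ee_pos: [535.3, -378.6, 35.3]
orientation: [-2.207, 0.09, 2.174]
ft_force: [-0.5, 1.1, 0.9]
width: 40.0
```

```bash
python3 -c "
from h import *
need([529.8,-369.6,19],-4.4)"
```

```text
t 3.5 pos [ 535.3 -378.6   35.3] F [-0.5  1.1  0.9] w 40.0 q [-0.63  0.7   1.66 -0.    0.76  1.01]
shift now-axes mm [16.1 -8.8  6.4] after-turn axes [16.3 -8.6  6.2] turn deg [ 0.32 -0.9  -0.61]
```

Request:
{"name": "carry_out", "arguments": {"commands": [[0,0,0,0,0,0],[0,0,0,0,-0.9,-0.6],[0.008,0,0.005,0,0,0],[0.008,0,0,0,0,0],[0.003,0,0,0,0,0],[0,0,0,0,0,0]], "grip": 0.3}}

```text
t: 4.25
ee_pos: [529.6, -378.9, 14.2]
orientation: [-2.183, 0.078, 2.187]
ft_force: [0.2, -0.1, 0.6]
width: 61.4
```

```bash
python3 -c "
from h import *
need([529.8,-369.6,19],-4.4)
a=grab('side','s2.png');b=grab('top')
c=np.hstack([cv2.resize(a['pixels'][140:215,305:405],(400,300),interpolation=cv2.INTER_CUBIC),cv2.resize(b['pixels'][170:245,360:460],(400,300),interpolation=cv2.INTER_CUBIC)])
cv2.imwrite('pics/c2.png',c)"
```

```text
t 4.25 pos [ 529.6 -378.9   14.2] F [ 0.2 -0.1  0.6] w 61.4 q [-0.64  0.73  1.66 -0.    0.75  1.  ]
shift now-axes mm [-4.8 -9.3  0.4] after-turn axes [-4.8 -9.3  0.5] turn deg [0.31 0.09 0.  ]
```

View pics/c2.png

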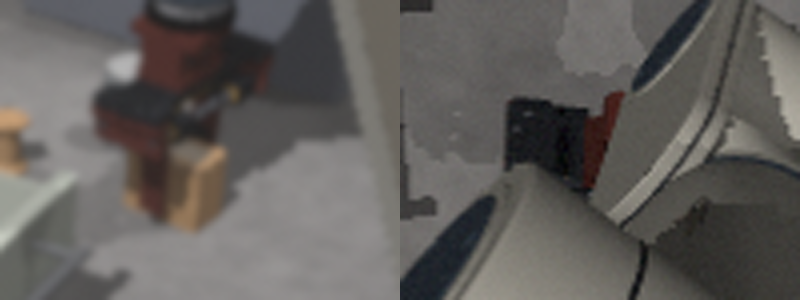

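The box sits between the fingers, one of them visible at about (155,185). I'll close and lift gently.

Request:
{"name": "carry_out", "arguments": {"commands": [[0,0,0,0,0,0],[0,0,0,0,0,0],[0,0,0,0,0,0],[0,0,0,0,0,0]], "grip": 0.8}}

```text
t: 4.85
ee_pos: [530.1, -379.0, 15.1]
orientation: [-2.185, 0.079, 2.186]
ft_force: [0.9, -0.6, -1.0]
width: 40.0
```

Request:
{"name": "carry_out", "arguments": {"commands": [[-0.004,0,0,0,0,0],[-0.008,0,0,0,0,0],[-0.012,0,0,0,0,0],[-0.015,0,0,0,0,0],[-0.015,0,0,0,0,0],[-0.015,0,0,0,0,0],[-0.015,0,0,0,0,0]]}}

```text
t: 5.72
ee_pos: [529.8, -378.8, 104.7]
orientation: [-2.184, 0.078, 2.186]
ft_force: [-0.7, -0.1, -2.3]
width: 39.9
```

```bash
python3 -c "
from h import *
need([529.8,-369.6,172],-4.4)
a=grab('side','s3.png');b=grab('top')
c=np.hstack([cv2.resize(a['pixels'][120:215,305:405],(400,380),interpolation=cv2.INTER_CUBIC),cv2.resize(b['pixels'][170:265,360:460],(400,380),interpolation=cv2.INTER_CUBIC)])
cv2.imwrite('pics/c3.png',c)"
```

```text
t 5.72 pos [ 529.8 -378.8  104.7] F [-0.7 -0.1 -2.3] w 39.9 q [-0.64  0.6   1.64 -0.    0.9   1.  ]
shift now-axes mm [-67.3  -9.1   0.7] after-turn axes [-67.3  -9.2   0.7] turn deg [ 0.32  0.06 -0.02]
```

View pics/c3.png

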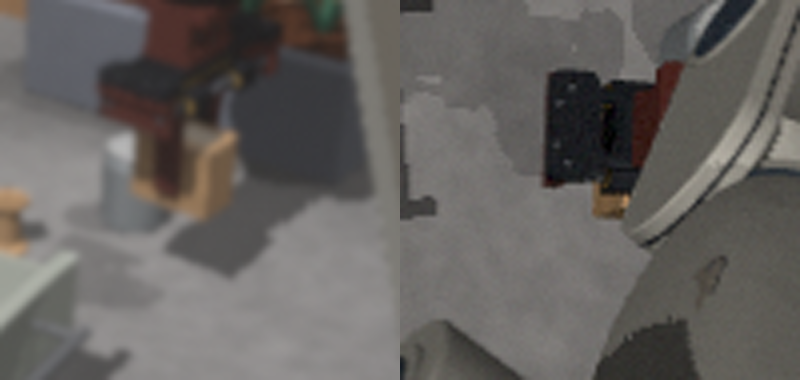

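The box is held, with nothing left on the bench under it in the side view, and the weight of 2.3 N fits box plus toggle. I'll raise it and carry it level to the tray.

Request:
{"name": "carry_out", "arguments": {"commands": [[-0.01,0,0,0,0,0],[-0.014,0,0,0,0,0],[-0.016,0,0,0,0,0],[-0.016,0,0,0,0,0],[-0.01,0,0,0,0,0],[-0.005,0,0,0,0,0],[0,0,0,0,0,0]]}}

```text
t: 6.7
ee_pos: [530.5, -379.2, 181.6]
orientation: [-2.187, 0.08, 2.185]
ft_force: [0.8, 0.1, -2.6]
width: 39.8
```

Request:
{"name": "carry_out", "arguments": {"commands": [[0,-0.005,0,0,0,0],[0,-0.01,-0.001,0,0,0],[0,-0.015,-0.002,-0.5,0,0],[0,-0.02,-0.003,-1,0,0],[0,-0.025,-0.003,-1,0,0],[0,-0.028,-0.003,-1,0,0],[0,-0.03,-0.003,-1,0,0],[0,-0.03,-0.003,-1,0,0]]}}

```text
t: 7.7
ee_pos: [553.7, -205.7, 179.5]
orientation: [2.204, 0.036, -2.208]
ft_force: [-0.2, 1.0, -2.3]
width: 39.7
```

```bash
python3 -c "
from h import *
need([569,-40,180],5)"
```

```text
t 7.7 pos [ 553.7 -205.7  179.5] F [-0.2  1.  -2.3] w 39.7 q [-0.38  0.43  1.74  0.    0.98  1.16]
shift now-axes mm [  -0.4 -165.1  -20.5] after-turn axes [  -0.5 -163.7  -29.7] turn deg [-3.21  0.09  0.07]
```

Request:
{"name": "carry_out", "arguments": {"commands": [[0,-0.03,-0.003,-1,0,0],[0,-0.03,-0.004,-1,0,0],[0,-0.028,-0.004,-0.6,0,0],[0,-0.025,-0.004,0,0,0],[0,-0.02,-0.004,0,0,0],[0,-0.014,-0.003,0,0,0],[0,-0.008,-0.002,0,0,0],[0,-0.003,-0.001,0,0,0]]}}

```text
t: 8.7
ee_pos: [566.9, -30.2, 180.0]
orientation: [2.174, 0.102, -2.178]
ft_force: [0.3, -0.7, -3.1]
width: 39.8
```

```bash
python3 -c "
from h import *
need([569,-40,125],5)
a=grab('side','s4.png');b=grab('top','t4.png')
c=np.hstack([cv2.resize(a['pixels'][120:260,190:330],(400,400),interpolation=cv2.INTER_CUBIC),cv2.resize(b['pixels'][140:260,230:350],(400,400),interpolation=cv2.INTER_CUBIC)])
cv2.imwrite('pics/c4.png',c)"
```

```text
t 8.7 pos [566.9 -30.2 180. ] F [ 0.3 -0.7 -3.1] w 39.8 q [-0.08  0.39  1.79  0.    0.96  1.4 ]
shift now-axes mm [55.  10.1 -1.3] after-turn axes [55.   9.9 -1.2] turn deg [0.24 0.1  0.13]
```

View pics/c4.png

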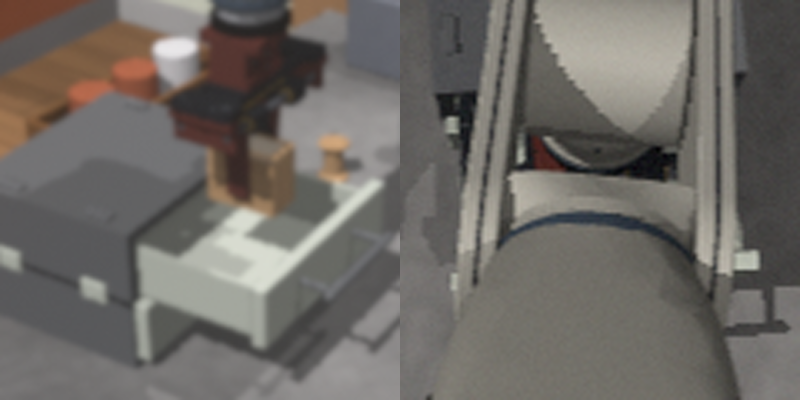

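The box hangs over the middle of the open tray: side crop shows it at (250,180) with the tray interior below. Now I'll lower it.

Request:
{"name": "carry_out", "arguments": {"commands": [[0.006,0.002,0,0,0,0],[0.01,0.002,0,0,0,0],[0.012,0.002,0,0,0,0],[0.01,0.002,0,0,0,0],[0.006,0.001,0,0,0,0],[0.002,0,0,0,0,0],[0,0,0,0,0,0]]}}

```text
t: 9.68
ee_pos: [567.0, -42.1, 129.5]
orientation: [2.173, 0.099, -2.182]
ft_force: [0.6, -0.3, -1.4]
width: 39.9
```

Request:
{"name": "carry_out", "arguments": {"commands": [[0,0.015,0,0,0,0],[0,-0.03,0,0,0,0],[0,0.03,0,0,0,0],[0,-0.03,0,0,0,0],[0,0.03,0,0,0,0],[0,-0.015,0,0,0,0],[0,0,0,0,0,0]]}}

```text
t: 10.55
ee_pos: [570.5, -46.5, 132.7]
orientation: [2.18, 0.096, -2.173]
ft_force: [0.1, 0.0, -1.9]
width: 40.1
```

```bash
python3 -c "
from h import *
need([569,-40,130],5)"
```

```text
t 10.55 pos [570.5 -46.5 132.7] F [ 0.1  0.  -1.9] w 40.1 q [-0.1   0.46  1.81  0.    0.86  1.38]
shift now-axes mm [ 2.7 -6.6  0.9] after-turn axes [ 2.7 -6.6  0.9] turn deg [ 0.06 -0.2   0.01]
```

Request:
{"name": "carry_out", "arguments": {"commands": [[0,0,0,0,0,8],[0,0,0,0,0,9],[0,0,0,0,0,8],[0,0,0,0,0,0],[0,0,0,0,0,0]]}}

```text
t: 11.18
ee_pos: [572.3, -47.4, 134.3]
orientation: [1.968, -0.355, -1.914]
ft_force: [0.3, -0.8, -2.7]
width: 40.0
```

```bash
python3 -c "
from h import *
need([569,-40,130],5)"
```

```text
t 11.18 pos [572.3 -47.4 134.3] F [ 0.3 -0.8 -2.7] w 40.0 q [ 0.13  0.5   1.84 -0.58  0.9   2.  ]
shift now-axes mm [ 0.6 -8.7  2.7] after-turn axes [ 4.3 -7.6  2.6] turn deg [ -0.03  -0.47 -25.51]
```

Request:
{"name": "carry_out", "arguments": {"commands": [[0,0,0,0,0,-7],[0,0,0,0,0,-8],[0,0,0,0,0,-8],[0,0,0,0,0,-8],[0,0,0,0,0,-8],[0,0,0,0,0,-8],[0,0,0,0,0,-3],[0,0,0,0,0,0]]}}

```text
t: 12.18
ee_pos: [578.6, -57.1, 141.3]
orientation: [-2.011, -0.56, 1.976]
ft_force: [-0.5, 0.1, -2.4]
width: 40.1
```

```bash
python3 -c "
from h import *
need([569,-40,130],5)
a=grab('side','s5.png')
cv2.imwrite('pics/c5.png',cv2.resize(a['pixels'][130:260,190:360],(785,600),interpolation=cv2.INTER_CUBIC))"
```

```text
t 12.18 pos [578.6 -57.1 141.3] F [-0.5  0.1 -2.4] w 40.1 q [-0.35  0.55  1.73  0.5   1.09  0.85]
shift now-axes mm [ 17.8 -11.    8.6] after-turn axes [ 11.3 -17.9   8. ] turn deg [-1.000e-02 -2.150e+00  2.658e+01]
```

View pics/c5.png

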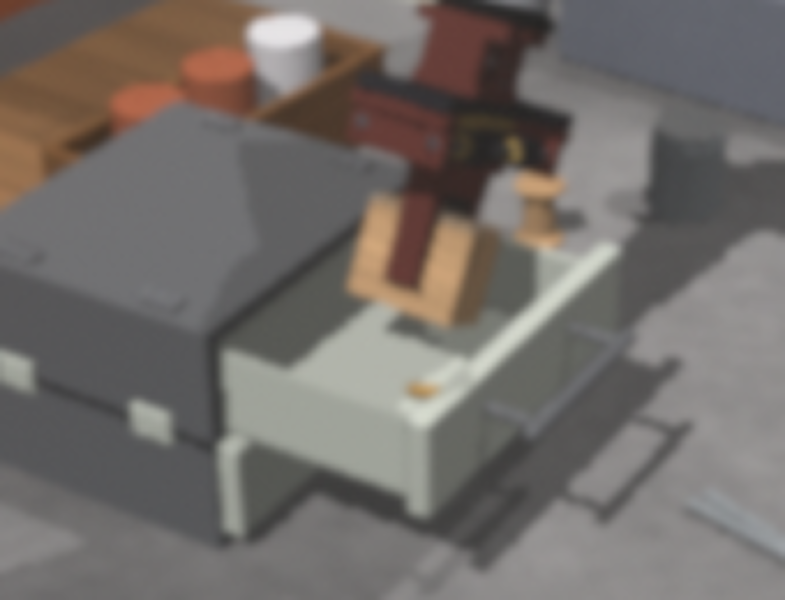

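A brass blob shows at crop (422,387), in the tray's front-left corner, so the toggle seems to have dropped. I'll verify where it is.

```bash
python3 -c "
from h import *
a=grab('side')
for z in (94.5,140,150): 
  p=ray(a,[(281.4,213.9)],z)[0]
  c,s=np.cos(np.radians(5)),np.sin(np.radians(5)); d=p[:2]-[498,-46]; print(p.round(1),'tray x from panel',d@[c,s],'y',d@[-s,c])
hsv=cv2.cvtColor(a['pixels'],cv2.COLOR_BGR2HSV);sub=a['pixels'][208:220,272:292]
m=cv2.inRange(hsv,(10,110,60),(30,255,255))[205:225,268:296];ys,xs=np.nonzero(m);print(len(xs),xs.min()+268,xs.max()+268,ys.min()+205,ys.max()+205)
need([569,-40,180],5)"
```

```text
[550.2 -23.2  94.5] tray x from panel 53.96217332579819 y 18.189735433097418
[509.   31.3 140. ] tray x from panel 17.742605287902478 y 76.02691302025148
[500.   43.3 150. ] tray x from panel 9.782260664189156 y 88.7383806218238
2 280 281 214 214
t 12.28 pos [578.3 -55.9 141.5] F [ 0.6 -0.4 -1.4] w 39.8 q [-0.34  0.55  1.73  0.49  1.09  0.86]
shift now-axes mm [-27.2 -32.2   6.7] after-turn axes [-38.5 -16.6   7.9] turn deg [ 0.09 -2.09 26.52]
```

Request:
{"name": "carry_out", "arguments": {"commands": [[-0.005,0,0,0,0,7],[-0.01,0,0,0,0,9],[-0.012,0,0,0,-2,9],[-0.015,0,0,0,0,0],[-0.01,0,0,0,0,0],[0,0,0,0,0,0]]}}

```text
t: 13.02
ee_pos: [578.4, -62.7, 196.6]
orientation: [2.193, 0.114, -2.178]
ft_force: [0.2, 0.3, -2.8]
width: 39.8
```

```bash
python3 -c "
from h import *
need([530,-379,185],-4.6)"
```

```text
t 13.03 pos [578.4 -62.7 196.6] F [ 0.2  0.3 -2.8] w 39.8 q [-0.14  0.39  1.75  0.02  1.    1.33]
shift now-axes mm [  5.6 311.1  75.7] after-turn axes [ 11.6 319.2  22.9] turn deg [ 9.58 -0.36  1.03]
```

Request:
{"name": "carry_out", "arguments": {"commands": [[0,0.01,0.002,0,0,0],[0,0.02,0.004,1.2,0,0],[0,0.03,0.005,1.2,0,0],[0,0.035,0.005,1.2,0,0],[0,0.035,0.005,1.2,0,0],[0,0.035,0.004,1.2,0,0],[0,0.033,0.003,1.2,0,0],[0,0.028,0.002,1,0,0]]}}

```text
t: 14.02
ee_pos: [545.4, -306.4, 186.2]
orientation: [-2.171, 0.054, 2.175]
ft_force: [1.1, -0.6, -2.7]
width: 39.9
```

Request:
{"name": "carry_out", "arguments": {"commands": [[0,0.025,0,0,0,0],[0,0.02,0,0,0,0],[0,0.012,0,0,0,0],[0,0.005,0,0,0,0],[0,0,0,0,0,0]]}}

```text
t: 14.65
ee_pos: [536.2, -376.0, 181.9]
orientation: [-2.162, 0.061, 2.173]
ft_force: [-0.1, -0.7, -2.5]
width: 40.1
```

```bash
python3 -c "
from h import *
need([530,-379,15.5],-4.6)
b=grab('top','t6.png')
cv2.imwrite('pics/c6.png',cv2.resize(b['pixels'][150:250,220:360],(784,560),interpolation=cv2.INTER_CUBIC))"
```

```text
t 14.65 pos [ 536.2 -376.   181.9] F [-0.1 -0.7 -2.5] w 40.1 q [-0.64  0.52  1.58  0.02  1.07  1.  ]
shift now-axes mm [166.2   7.7   4.9] after-turn axes [166.4   3.5   6. ] turn deg [-0.08  0.36  1.46]
```

View pics/c6.png

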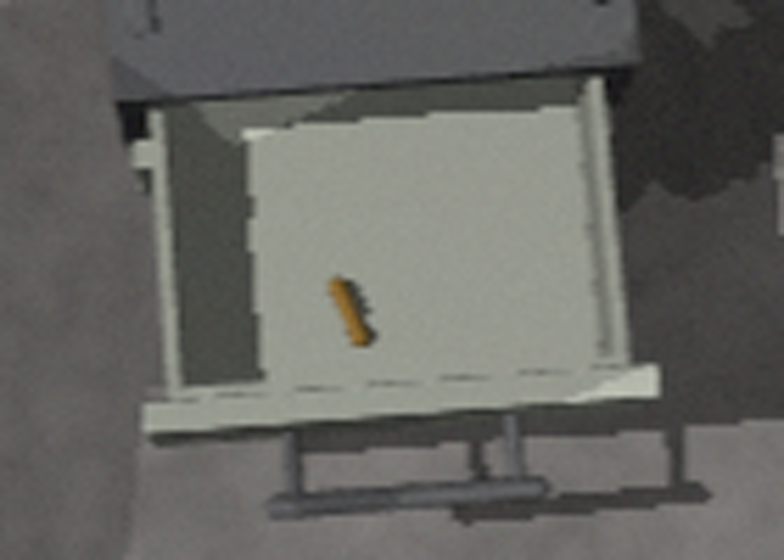

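The toggle lies on the tray floor at crop (350,312). Now I'll level the box and set it down.

Request:
{"name": "carry_out", "arguments": {"commands": [[0,0,0,0,0.4,1.5],[0.02,0.001,0.002,0,0,0],[0.025,0.001,0.002,0,0,0],[0.025,0.001,0.001,0,0,0],[0.025,0,0,0,0,0],[0.02,0,0,0,0,0],[0.01,0,0,0,0,0],[0,0,0,0,0,0]]}}

```text
t: 15.7
ee_pos: [534.6, -373.8, 55.9]
orientation: [-2.194, 0.089, 2.182]
ft_force: [-0.3, -0.6, -2.2]
width: 40.1
```

```bash
python3 -c "
from h import *
need([530,-376,15],-4.6)"
```

```text
t 15.7 pos [ 534.6 -373.8   55.9] F [-0.3 -0.6 -2.2] w 40.1 q [-0.63  0.67  1.66 -0.01  0.81  1.02]
shift now-axes mm [40.9  2.2  4.7] after-turn axes [40.9  2.6  4.4] turn deg [ 0.41 -0.35 -0.48]
```

Request:
{"name": "carry_out", "arguments": {"commands": [[0,0,0,0,-0.35,-0.5],[0.009,0.001,0.002,0,0,0],[0.01,0.001,0.002,0,0,0],[0.01,0,0,0,0,0],[0.005,0,0,0,0,0],[0,0,0,0,0,0]]}}

```text
t: 16.45
ee_pos: [531.2, -376.7, 21.3]
orientation: [-2.187, 0.081, 2.182]
ft_force: [0.4, -0.1, -2.6]
width: 40.0
```

```bash
python3 -c "
from h import *
need([530,-376,15],-4.6)"
```

```text
t 16.45 pos [ 531.2 -376.7   21.3] F [ 0.4 -0.1 -2.6] w 40.0 q [-0.64  0.72  1.66  0.    0.76  1.01]
shift now-axes mm [ 6.3 -0.6  1.3] after-turn axes [ 6.3 -0.6  1.3] turn deg [ 0.38 -0.12 -0.04]
```

Request:
{"name": "carry_out", "arguments": {"commands": [[0.003,0,0,0,0,0],[0.002,0,0,0,0,0],[0.001,0,0,0,0,0],[0,0,0,0,0,0]]}}

```text
t: 16.95
ee_pos: [531.7, -376.9, 15.5]
orientation: [-2.188, 0.082, 2.181]
ft_force: [-0.5, 0.5, -2.2]
width: 39.7
```

Request:
{"name": "carry_out", "arguments": {"commands": [[0.001,0,0,0,0,0],[0.001,0,0,0,0,0],[0,0,0,0,0,0]]}}

```text
t: 17.32
ee_pos: [532.1, -377.1, 15.5]
orientation: [-2.188, 0.082, 2.181]
ft_force: [-0.3, -0.3, -1.2]
width: 39.9
```

Request:
{"name": "carry_out", "arguments": {"commands": [[0,0,0,0,0,0],[0,0,0,0,0,0],[0,0,0,0,0,0],[-0.01,0,0,0,0,0],[-0.02,0,0,0,0,0],[-0.03,0,0,0,0,0],[-0.03,0,0,0,0,0],[-0.03,0,0,0,0,0]], "grip": 0.3}}

```text
t: 18.32
ee_pos: [531.6, -376.8, 142.1]
orientation: [-2.189, 0.082, 2.181]
ft_force: [-0.4, -0.5, 0.3]
width: 61.7
```

Request:
{"name": "carry_out", "arguments": {"commands": [[-0.025,0,0,0,0,0],[-0.01,0,0,0,0,0],[0,0,0,0,0,0]], "grip": 1}}

```text
t: 18.7
ee_pos: [533.0, -377.8, 184.8]
orientation: [-2.199, 0.088, 2.176]
ft_force: [-0.9, -0.2, -0.4]
width: 35.3
```

```bash
python3 -c "
from h import *
need([410,-56,180],5)
a=grab('side','s7.png');b=grab('top')
c=np.hstack([cv2.resize(a['pixels'][120:215,305:405],(400,380),interpolation=cv2.INTER_CUBIC),cv2.resize(b['pixels'][170:265,360:460],(400,380),interpolation=cv2.INTER_CUBIC)])
cv2.imwrite('pics/c7.png',c)"
```

```text
t 18.7 pos [ 533.  -377.8  184.8] F [-0.9 -0.2 -0.4] w 35.3 q [-0.64  0.5   1.6   0.    1.03  1.01]
shift now-axes mm [   1.3 -312.   146.3] after-turn axes [   4.8 -331.3   94.4] turn deg [-9.21 -0.58 -0.4 ]
```

View pics/c7.png

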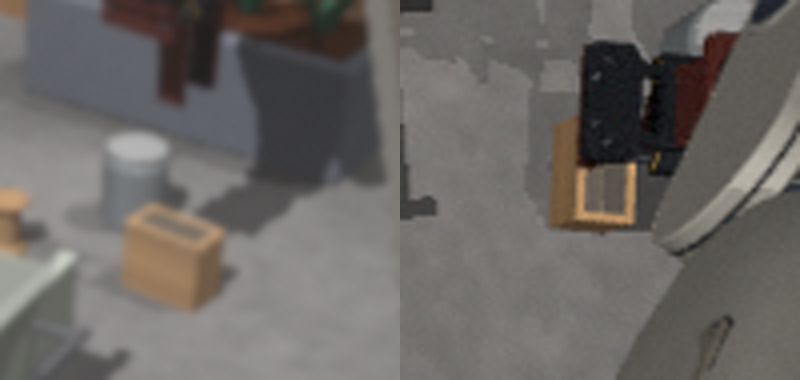

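The box stands on its slotted face with the fingers clear of it. Next I'll go to the front of the handle.

Request:
{"name": "carry_out", "arguments": {"commands": [[0,0,0,-4.6,0,0],[0,0,0,-4.6,-0.5,-0.4],[0,-0.03,0.01,0,0,0],[0,-0.045,0.014,0,0,0],[0,-0.045,0.014,0,0,0],[0,-0.045,0.014,0,0,0],[0,-0.045,0.014,0,0,0],[0,-0.035,0.01,0,0,0]]}}

```text
t: 19.8
ee_pos: [426.3, -133.0, 174.5]
orientation: [2.164, 0.109, -2.198]
ft_force: [0.6, 0.3, -0.9]
width: 0.4
```

```bash
python3 -c "
from h import *
need([406,-56,180],5)"
```

```text
t 19.8 pos [ 426.3 -133.   174.5] F [ 0.6  0.3 -0.9] w 0.4 q [-0.33  0.24  2.04  0.01  0.88  1.15]
shift now-axes mm [ -4.4 -78.6  13.5] after-turn axes [ -5.5 -78.5  13.5] turn deg [0.08 0.89 0.65]
```

Request:
{"name": "carry_out", "arguments": {"commands": [[0,-0.02,0.006,0,0.9,0.65],[0,-0.025,0.006,0,0,0],[0,-0.015,0.002,0,0,0],[0,-0.005,0,0,0,0],[0,0,0,0,0,0]]}}

```text
t: 20.42
ee_pos: [402.5, -65.2, 171.5]
orientation: [2.168, 0.102, -2.183]
ft_force: [0.2, 0.5, -0.4]
width: 0.6
```

```bash
python3 -c "
from h import *
need([406,-56,108],5)"
```

```text
t 20.43 pos [402.5 -65.2 171.5] F [ 0.2  0.5 -0.4] w 0.6 q [-0.19  0.19  2.13  0.    0.84  1.29]
shift now-axes mm [63.5 -8.7 -4.8] after-turn axes [63.5 -8.9 -4.3] turn deg [0.26 0.4  0.13]
```

Request:
{"name": "carry_out", "arguments": {"commands": [[0.015,-0.004,0,0,0.4,0],[0.02,-0.003,0,0,0,0],[0.015,0,0,0,0,0],[0.006,0,0,0,0,0],[0,0,0,0,0,0]]}}

```text
t: 21.05
ee_pos: [404.9, -60.9, 114.3]
orientation: [2.18, 0.098, -2.173]
ft_force: [-0.2, -0.3, 0.5]
width: 0.2
```

```bash
python3 -c "
from h import *
need([436,-53,108],5)
a=grab('side','s8.png')
cv2.imwrite('pics/c8.png',cv2.resize(a['pixels'][130:270,190:400],(780,520),interpolation=cv2.INTER_CUBIC))"
```

```text
t 21.05 pos [404.9 -60.9 114.3] F [-0.2 -0.3  0.5] w 0.2 q [-0.18  0.3   2.17  0.    0.67  1.3 ]
shift now-axes mm [  6.4  -5.1 -31.6] after-turn axes [  6.3  -5.2 -31.6] turn deg [ 0.1  -0.17  0.06]
```

View pics/c8.png

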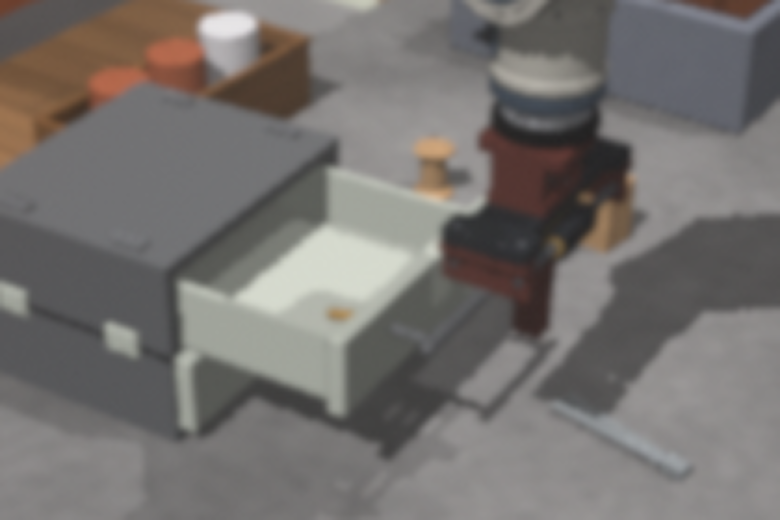

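The fingers at about (535,315) are in front of the handle, and the toggle is visible at (340,313) in the tray. Now I'll lower a touch and push.

Request:
{"name": "carry_out", "arguments": {"commands": [[0.006,-0.004,-0.004,0,0,0],[0,0,-0.008,0,0,0],[0,0,-0.01,0,0,0],[0,0,-0.01,0,0,0],[0,0,-0.012,0,0,0],[0,0,-0.014,0,0,0],[0,0,-0.014,0,0,0],[0,0,-0.014,0,0,0]]}}

```text
t: 22.1
ee_pos: [496.4, -48.8, 109.5]
orientation: [2.18, 0.097, -2.172]
ft_force: [-1.2, -1.0, -0.7]
width: 0.2
```

```bash
python3 -c "
from h import *
need([578,-40.5,106],5)"
```

```text
t 22.1 pos [496.4 -48.8 109.5] F [-1.2 -1.  -0.7] w 0.2 q [-0.12  0.41  1.98  0.    0.74  1.36]
shift now-axes mm [  3.9  -1.  -82. ] after-turn axes [  3.5  -1.1 -82. ] turn deg [ 0.11 -0.23  0.01]
```

Request:
{"name": "carry_out", "arguments": {"commands": [[0.001,0,-0.014,0,0,0],[0.001,0,-0.014,0,0,0],[0.001,0,-0.012,0,0,0],[0,0,-0.01,0,0,0],[0,0,-0.008,0,0,0],[0,0,-0.006,0,0,0]]}}

```text
t: 22.85
ee_pos: [565.5, -42.5, 106.6]
orientation: [2.181, 0.098, -2.171]
ft_force: [-1.0, -0.3, 0.9]
width: 0.5
```

```bash
python3 -c "
from h import *
need([578,-40.5,106],5)"
```

```text
t 22.85 pos [565.5 -42.5 106.6] F [-1.  -0.3  0.9] w 0.5 q [-0.1   0.5   1.84  0.    0.8   1.38]
shift now-axes mm [  0.6  -0.9 -12.7] after-turn axes [  0.6  -0.9 -12.7] turn deg [ 0.12 -0.26  0.02]
```

Slow rows from here, watching for force.

Request:
{"name": "carry_out", "arguments": {"commands": [[0,0,-0.005,0,0,0],[0,0,-0.004,0,0,0],[0,0,-0.003,0,0,0]]}}

```text
t: 23.22
ee_pos: [570.8, -41.8, 106.2]
orientation: [2.164, 0.099, -2.188]
ft_force: [-11.5, -1.6, 9.1]
width: 0.4
```

Request:
{"name": "carry_out", "arguments": {"commands": [[0,0,-0.002,0,0,0],[0,0,-0.002,0,0,0],[0,0,-0.002,0,0,0]]}}

```text
t: 23.6
ee_pos: [570.5, -41.8, 106.2]
orientation: [2.15, 0.099, -2.202]
ft_force: [-8.1, -2.2, 8.6]
width: 0.2
```

Request:
{"name": "carry_out", "arguments": {"commands": [[0,0,0.01,0,0,0],[0,0,0.02,0,0,0],[0,0,0.02,0,0,0],[-0.02,0,0.02,0,0,0],[-0.04,0,0.02,0,0,0],[-0.04,0,0.01,0,0,0],[0,0,0,0,0,0],[0,0,0,0,0,0]]}}

```text
t: 24.6
ee_pos: [468.8, -50.8, 210.4]
orientation: [2.154, 0.099, -2.198]
ft_force: [-0.0, 0.3, -1.0]
width: 0.7
```

```bash
python3 -c "
from h import *
need([570,-41,106],5)
a=grab('side','s9.png');b=grab('top','t9.png')
c=np.hstack([cv2.resize(a['pixels'][130:270,180:340],(400,350),interpolation=cv2.INTER_CUBIC),cv2.resize(b['pixels'][80:255,210:410],(400,350),interpolation=cv2.INTER_CUBIC)])
cv2.imwrite('pics/c9.png',c)"
```

```text
t 24.6 pos [468.8 -50.8 210.4] F [-0.   0.3 -1. ] w 0.7 q [-0.13  0.22  1.96 -0.    0.98  1.35]
shift now-axes mm [ 102.3   -0.5 -103.7] after-turn axes [ 104.4   -1.  -101.6] turn deg [0.12 1.15 0.13]
```

View pics/c9.png

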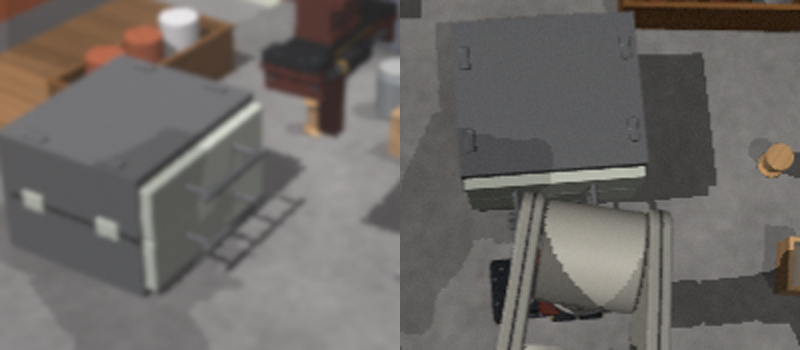

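```bash
python3 - <<'E'
from h import *
g=lambda n:cv2.cvtColor(cv2.imread('pics/'+n),cv2.COLOR_BGR2GRAY).astype(np.float32)
A,B=g('t0.png'),g('t9.png')
for n,(y0,y1,x0,x1) in dict(stack=(80,135,225,345),awl=(245,300,195,240),dish=(190,225,148,185),tin=(165,198,425,460),spool=(145,172,385,412)).items():
    print(n,cv2.phaseCorrelate(A[y0:y1,x0:x1],B[y0:y1,x0:x1]))
# panel flushness: side view upper vs lower panel
ctrl.close_job()
E
```

```text
stack ((-0.005951561711896147, 0.07879801119500485), 0.9902223653263516)
awl ((0.7195698832854305, 0.2402981447081487), 0.646977514690823)
dish ((0.06856815475800815, -0.19953686669406778), 0.9773017343547609)
tin ((-0.007947504195367827, -0.0007611825455562382), 1.0030583134036006)
spool ((0.445747545605057, 0.5691839453281755), 0.9988399434972692)
the job is handed in; nothing more can be done
```

I carried the box over the tray, jolted it and rocked it, and the toggle dropped in. I then stood the box back on the bench slot side down, pushed the tray shut by its handle and handed the job in at about 25 s.

**What the last checks showed:**
- **Toggle:** it lay on the tray floor in a top view and again in a side view just before shutting. I could not see it once the tray was closed.
- **Tray:** it stopped hard, with about 11 N against it, and its front sits flush with the lower drawer's. It stopped about 7 mm before the point I had estimated, which I put down to measuring error.
- **Stack, tin and dish:** none of them moved, comparing the first and last top pictures.
- **Spool and awl:** the comparison gave shifts of about 0.7 px each. The arm never went near either one, so I think this is changed shadows, but I did not confirm it.
- **Funnel, pot and tweezers:** I did not measure these.

**What did not go cleanly:**
- **Box position:** the first descent drifted about 9 mm sideways and closed on the box too high, so I probably nudged it along the bench. I opened and gripped again lower. The box now stands about 7 mm from where it began.

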